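Home a microplate on the shaker tray and bring up its retaining bar

TASK

Get the microplate ready for shaking: with the fingertips, push the white 96-well plate along the shaker's tray until it sits square and fully home in the tray's far right corner (as the robot sees it), flush against both the rear lip and the right-hand lip, and push the tray's sliding retaining bar up against the plate so that it cannot shift. Push gently and do not grasp or lift anything: the plate stays flat on the tray throughout. Leave the tube rack, dishes and bottle on the bench alone, and finish with the hand clear.

Things in the scene. Friction and masses are not known exactly. Their poses are not given: they have to be found in the camera images.
- shaker: Benchtop microplate shaker, fixed to the bench: white housing, dark tray on top, control console on the robot's side (to x = -145 mm, lower than 75 mm). Origin: centre of its underside, on the bench. Its x points from the console to the rear, y to its left, z up; it stands turned by up to 0.3 rad either way.
- tray (a point): Centre of the tray's level upper face, 100 mm above the shaker's origin, axes as the shaker's. The tray spans x -125 to 125, y -146 to 146 mm. Fixed aluminium lips, 10 mm thick and 18 mm high: rear lip, inner face at x = 105 mm; right and left lips, inner faces at y = -135 and 135 mm. The front is open.
- corner (a point): The tray's far right inside corner, where the inner faces of rear and right lip meet, on the tray's upper face: (105, -135, 100) mm in the shaker's frame; axes as the shaker's.
- plate: White 96-well plate, 0.1 kg, loose on the tray, slides easily. Origin: centre of its underside. 85.5 mm along its x, 127.8 mm along its y, 14.4 mm high; sides upright up to 12 mm. Starts 15 to 60 mm off the rear and right lips, askew up to 0.25 rad. Fully home its origin is at (62.25, -71.1, 100) mm in the shaker's frame, its long side along the rear lip.
- bar (a joint): Travel (m) of the retaining bar along the shaker's +x (to the rear), 0 at the front end, at most 0.125. A straight steel bar across the tray, parallel to the shaker's y, between plate and robot; its riders run on the side lips. About 2 N of friction: it stays where left and can be pushed anywhere along its length. It touches a fully homed plate's front face at 0.1135.
- bar_mid (a point): Middle of the retaining bar, on its centre line, 9 mm above the tray; at joint 0 it is at (-100, 0, 109) mm in the shaker's frame, axes as the shaker's. The bar is 12 mm thick along x, 12 mm high (3 to 15 mm above the tray) and 268 mm long; at its ends riders and thumb nuts stand up to 32 mm above the tray.
- rack: Bystander: orange tube rack with yellow-capped tubes, 154 x 60 mm, 109 mm high, on the bench left of the shaker. Origin: centre of its underside.
- dishes: Bystander: stack of three Petri dishes, 90 mm across, 45 mm high, on the bench behind the shaker. Origin: centre of its underside.
- bottle: Bystander: reagent bottle with blue cap, 56 mm across, 115 mm high, on the bench right of the shaker. Origin: centre of its underside.
Not all that is in view belongs to the job. There is more than one size of the plate; the one meant has the size given above.

How it is judged:
At the end, for the whole second after the job is handed in: The plate lies flat on the tray at rest, within 2.5 mm of the rear lip and of the right lip and square to within 0.025 rad, and the retaining bar has been brought up to within 3 mm of where it touches a fully homed plate (joint above 0.1105) and is still (x of plate in the frame of shaker above 0.0597 m and y of plate in the frame of shaker below -0.0686 m and angle between the x axis of plate and the x axis of shaker, either way round below 0.025 rad and z of plate in the frame of shaker between 0.097 and 0.102 m and angle between plate's own z axis and vertical below 0.02 rad and value of joint bar above 0.1105 m and velocity of joint bar between -0.005 and 0.005 m/s and linear speed of plate below 0.01 m/s).
It fails at once if the plate is lifted off the tray or tipped (z of plate in the frame of shaker above 0.105 m or angle between plate's own z axis and vertical above 0.1 rad).
It fails at once if the plate or the bar is pushed or squeezed hard (over 40 N) (contact force between the fingers and plate above 40 N or contact force between the fingers and bar above 40 N).
It fails at once if the rack, dishes or bottle is disturbed (moved over 15 mm) (distance of any of rack, dishes, bottle from where it was at the start of the episode above 0.015 m).
It also fails if it takes over 51 s, if anything falls off the work surface, if the arm or the gripper's body presses on something with over 40 N, if the wrist force passes 120 N, or if a joint passes its speed limit or range.

ROBOT

A 6-joint arm with a two-finger parallel gripper is mounted at the origin on the work surface. World frame = base frame: x ahead of the robot, y to its left, z up, the work surface at z = 0. Lengths are in m, angles in rad, forces in N, time in s.
With the tool pointing down it reaches from about 0.35 to 1 m from the base axis. Payload 7.1 kg.
Tool frame: the origin (TCP) lies between the finger pads; the fingertips stand 22 mm ahead of it and the grasp point (between the pads) lies 3 mm ahead of it; x points along the fingers, y is the direction in which the jaws open and shut, and the axes are right-handed (so a half turn about x gives the same grasp; the last joint's range is limited). The gripper opens to 85 mm and grips with 20 to 120 N. Pads are 22 mm wide; open, the fingers measure 114 mm over their backs; the gripper's body (76 mm by 85 mm) begins 54 mm behind the grasp point. The pads swing forward as they close: fully open they stand 13 mm farther back than shut.
Start: joints at [-1.222, 0.423, 1.63, -0, 1.089, -0.019], TCP at [0.225, -0.583, 0.253] pointing down, gripper open.
Joint ranges: [-3, 3], [-0.9, 2.11], [0.09, 2.58], [-1.31, 4.45], [0.11, 2.69], [-2.54, 2.54]. Speed limits (rad/s): [2.39, 2.39, 3.01, 3.14, 3.14, 3.14].

INTERFACE

Orientations are given as a rotation vector (axis times angle).
In Python, from rig import manip gives the robot as it stands. The module is installed in compiled form; this text tells all that it offers. Calls block until the motion is done:
- manip.move_to(position, orientation): joint-space move of the TCP to a pose.
- manip.servo_line(position, orientation=None, rate=0.15): straight line of the TCP; orientation=None keeps the orientation; rate is the mean speed in m/s.
- manip.set_joints(angles): joint-space move.
- manip.command_gripper(opening, f_grip=None): finger opening in m; f_grip is the grip in N (None keeps the last); returns when the fingers have stopped.
- manip.hold(seconds).
- manip.solve_ik(position, orientation): joint angles nearest the present ones, or None.
- manip.camera(name): name is "side" or "top" or "wrist"; returns a dict with "image" (420x560x3 uint8, red, green, blue), "fx", "fy", "cx", "cy" (pixels), "k1" (the pictures are not rectified: a ray, as slopes to the right and down, at radius r is drawn at 1 + k1 r^2 times it, then the intrinsics apply), "cam_to_world" (4x4, takes a point from camera to world coordinates); the wrist camera has in their place "mount" (4x4, takes a point from camera to tool coordinates, whose origin is the TCP and whose axes are the tool frame's). Camera axes: x right, y down, z forward; pixel columns grow to the right and rows downward; lengths in m; the calibration is good to about 2 mm. A picture is of the moment at which its call begins: read the wrist's pose just before it. There is no depth.
A pose or a line that the arm cannot do raises manip.IKError and nothing moves.
- manip.sign_off(): hands the job in, once; it reports no verdict.
Readings, each from a call of its own:
- manip.get_time(): time.
- manip.get_joint_positions(): joint angles.
- manip.get_joint_vel(): joint speeds.
- manip.get_tau(): joint torques, N m.
- manip.get_position(): TCP position.
- manip.get_ee_rot(): TCP orientation.
- manip.get_contact_force(): force on the tool from outside, world axes, zero at the start.
- manip.get_torque(): the same for the moment, N m.
- manip.get_width(): finger opening in m.
Only numpy, scipy, OpenCV 4.12 (cv2) and the standard library are available. Lean on these libraries where they do the work, as an engineer would, in place of code of your own. Each camera call takes 0.05 s, during which the arm holds its last target. There are 200 camera calls.

## Working session

There is one attempt and no reset: what is moved stays moved. The work goes in short steps, each a Python script; the robot and the scene stay as the last script left them, time stands still between calls to the robot, and variables do not carry over. Pictures are saved under pics/ and viewed, about 8 in all and at most 12, crops included, and the job is handed in when it is done.

```bash
mkdir -p pics && python3 - <<'E'
from rig import manip
import cv2,numpy as np
for n in("top","side"):
    c=manip.camera(n); cv2.imwrite(f"pics/{n}0.png",c["image"][:,:,::-1])
    print(n,c["fx"],c["fy"],c["cx"],c["cy"],c["k1"]);print(np.round(c["cam_to_world"],4).tolist())
c=manip.camera("wrist");print(c["mount"].round(4).tolist())
print(manip.get_time(),manip.get_ee_rot(),manip.get_width())
E
```

```text
top 455.2323132720799 455.2323132720799 282.1106844113165 201.68120366715297 0.0036580257971349263
[[-0.0227, -0.9865, 0.1619, 0.4196], [-0.9997, 0.0233, 0.0016, 0.0391], [-0.0053, -0.1618, -0.9868, 1.223], [0.0, 0.0, 0.0, 1.0]]
side 502.45755092195543 502.45755092195543 278.0593910422269 210.96848174761058 -0.17709646126326417
[[0.9716, -0.1572, 0.1768, 0.4453], [-0.2365, -0.6509, 0.7214, -0.6662], [0.0017, -0.7427, -0.6696, 0.7759], [0.0, 0.0, 0.0, 1.0]]
[[0.0005, -0.3139, 0.9495, -0.1207], [1.0, -0.0, -0.0005, -0.0003], [0.0002, 0.9495, 0.3139, -0.0805], [0.0, 0.0, 0.0, 1.0]]
0.15 [ 2.02092846  0.37711408 -2.02132515] 0.08553096553448988
```

View pics/top0.png

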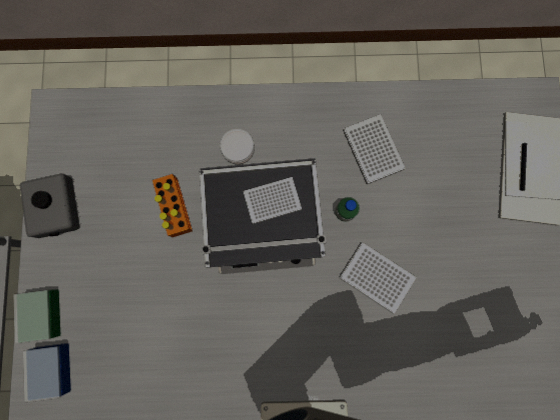

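View pics/side0.png

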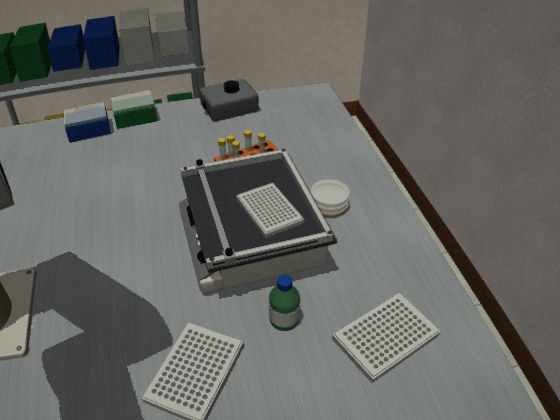

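The top view shows the shaker's tray at about (262,212) px, with the right plate on it at (273,200). The bar lies near row 243. The two loose plates on the bench are decoys. I'll enlarge both views to get the corners.

```bash
python3 - <<'E'
import cv2
a=cv2.imread("pics/top0.png")[150:275,192:340]; cv2.imwrite("pics/topc.png",cv2.resize(cv2.convertScaleAbs(a,alpha=1.5),None,fx=4.7,fy=4.7,interpolation=cv2.INTER_CUBIC))
a=cv2.imread("pics/side0.png")[145:300,175:345]; cv2.imwrite("pics/sidec.png",cv2.resize(cv2.convertScaleAbs(a,alpha=1.5),None,fx=3.8,fy=3.8,interpolation=cv2.INTER_CUBIC))
E
```

```text
(no output)
```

View pics/topc.png

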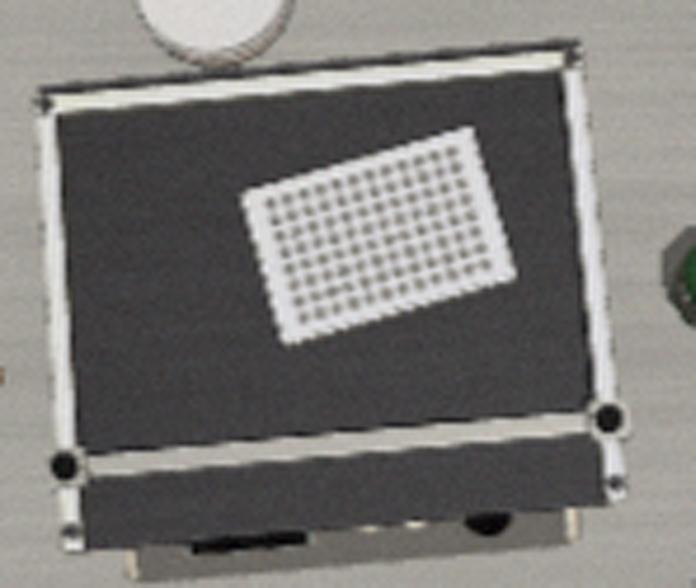

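View pics/sidec.png

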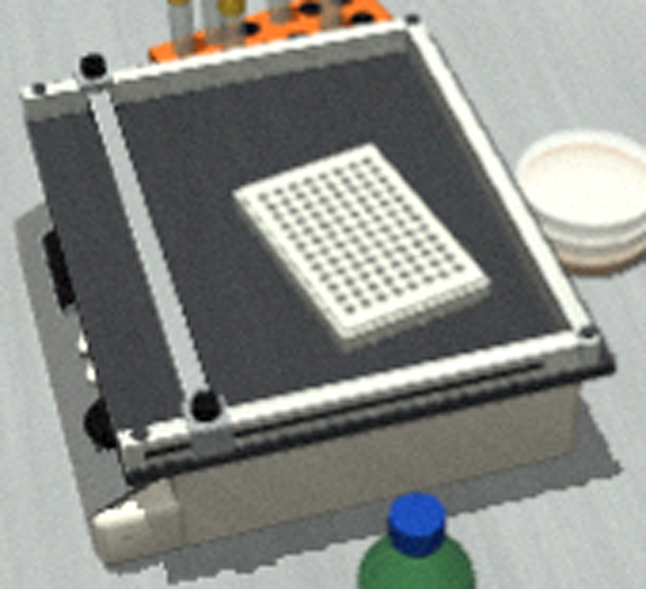

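Both crops show the plate's corners, the tray floor's inner corners and the bar clearly. I'll cast the top-view corners onto their planes and check the plate against the side view.

```bash
cat > h.py <<'E'
import numpy as np,cv2
from scipy.spatial.transform import Rotation as R
def cast(c,uv,z,T=None):
    """pixels -> world points on the plane z (k1 undistorted by fixed point)"""
    T=c["cam_to_world"] if T is None else T
    d=(np.atleast_2d(uv)-[c["cx"],c["cy"]])/[c["fx"],c["fy"]]; s=d.copy()
    for _ in range(20): s=d/(1+c["k1"]*(s**2).sum(1,keepdims=True))
    v=np.c_[s,np.ones(len(s))]@T[:3,:3].T
    return T[:3,3]+v*((z-T[2,3])/v[:,2:])
E
python3 - <<'E'
from h import *; from rig import manip
ct=manip.camera("top"); cs=manip.camera("side")
t=lambda p:(np.array(p)+.5)/4.7-.5+[192,150]
s=lambda p:(np.array(p)+.5)/3.8-.5+[175,145]
F=cast(ct,t([(58,113),(561,72),(590,410),(76,453)]),.1)[:,:2]
rear=F[0]-F[1]; side=(F[0]-F[3]); sr=F[1]-F[2]
print("floor",F.round(4).tolist(),"width",np.linalg.norm(rear))
print("yaw",np.arctan2(rear[1],rear[0])-np.pi/2,np.arctan2(side[1],side[0]),np.arctan2(sr[1],sr[0]))
yaw=np.arctan2(rear[1],rear[0])-np.pi/2
c,q=np.cos(yaw),np.sin(yaw);M=np.array([[c,-q],[q,c]])
o=F[:2].mean(0)-M@[.105,0]; print("origin",o,"yaw",yaw)
sh=lambda p:((p[:,:2]-o)@M*1000).round(1)
for n,P in(("top",cast(ct,t([(243,195),(470,128),(516,275),(290,345)]),.1144)),("side",cast(cs,s([(373,145),(488,278),(345,328),(235,190)]),.1144))):
    S=sh(P);print(n,S.tolist(),S.mean(0),"len",np.linalg.norm(S[0]-S[1]),np.linalg.norm(S[1]-S[2]),"ang",np.arctan2(*(S[0]-S[1])[::-1])-np.pi/2)
print("bar top",sh(cast(ct,t([(85,464),(590,423)]),.115)))
print("side floor",sh(cast(cs,s([(405,52),(553,335)]),.1)))
E
```

```text
floor [[0.6803, 0.2368], [0.6965, -0.0343], [0.514, -0.0435], [0.4977, 0.2264]] width 0.2715451703550539
yaw 0.05947644135169572 0.05670796219055782 0.05042106003277087
origin [0.58356593 0.0950163 ] yaw 0.05947644135169572
top [[49.2, 38.6], [75.2, -83.8], [-5.2, -101.1], [-32.2, 19.6]] [ 21.75  -31.675] len 125.13097138598422 82.24019698419988 ang 0.20930722215044972
side [[48.8, 37.1], [74.0, -83.6], [-5.9, -97.3], [-33.2, 21.9]] [ 20.925 -30.475] len 123.3025952687128 81.06602247551068 ang 0.20582545400379826
bar top [[ -85.2  129.5]
 [ -85.6 -132.3]]
side floor [[  97.7  133.9]
 [  97.1 -118.7]]
```

Shaker at (0.584, 0.095), yaw about 0.057. Both views agree on the plate to about 1 mm: centre (21,-31) mm in the shaker frame, askew +0.207. The bar joint is about 15 mm. Next I move over and find the tray floor with a guarded touch.

```bash
cat >> h.py <<'E'
from rig import manip
O=np.array([.5836,.095]); YAW=.057
M=np.array([[np.cos(YAW),-np.sin(YAW)],[np.sin(YAW),np.cos(YAW)]])
def W(x,y,z): return np.r_[O+M@[x/1000,y/1000],.1+z/1000]          # shaker mm (z above tray) -> world
def ori(a): # tool down, jaw axis y along shaker y turned by a
    y=np.array([-np.sin(YAW+a),np.cos(YAW+a),0]); x=np.array([0,0,-1.])
    return R.from_matrix(np.c_[x,y,np.cross(x,y)]).as_rotvec()
def S(): # TCP in shaker mm
    p=manip.get_position(); return np.r_[M.T@(p[:2]-O)*1000,(p[2]-.1)*1000]
def f(): # force in shaker axes
    v=np.array(manip.get_contact_force()); return np.r_[M.T@v[:2],v[2]]
def guard(goal,axis,stop,step=2.,rate=.06,f0=None):
    """line in steps to goal (shaker mm) until |force change| along axis passes stop"""
    f0=f() if f0 is None else f0; a=S(); goal=np.array(goal,float); n=max(1,int(np.ceil(np.linalg.norm(goal-a)/step))); log=[]
    for k in range(1,n+1):
        manip.servo_line(W(*(a+(goal-a)*k/n)),rate=rate)
        d=f()-f0; log.append((round(S()[axis],1),round(d[axis],1)))
        if abs(d[axis])>stop: break
    return log
E
python3 - <<'E'
from h import *
q0=manip.get_joint_positions()
for a in(0,np.pi,np.pi/2,-np.pi/2):
    for p in((-53,-32,40),(62,65,25),(62,5,25)):
        q=manip.solve_ik(W(*p),ori(a));print(round(a,2),p,None if q is None else np.round(q,2))
print(f())
E
```

```text
0 (-53, -32, 40) [ 0.09  0.46  1.9  -0.    0.78 -1.54]
0 (62, 65, 25) [ 0.23  0.63  1.62 -0.    0.9  -1.4 ]
0 (62, 5, 25) [ 0.14  0.62  1.64 -0.    0.89 -1.49]
3.14 (-53, -32, 40) [0.09 0.46 1.9  0.   0.78 1.6 ]
3.14 (62, 65, 25) [0.23 0.63 1.62 0.   0.9  1.75]
3.14 (62, 5, 25) [0.14 0.62 1.64 0.   0.89 1.65]
1.57 (-53, -32, 40) None
1.57 (62, 65, 25) None
1.57 (62, 5, 25) None
-1.57 (-53, -32, 40) [0.09 0.46 1.9  0.   0.78 0.03]
-1.57 (62, 65, 25) [0.23 0.63 1.62 0.   0.9  0.17]
-1.57 (62, 5, 25) [0.14 0.62 1.64 0.   0.89 0.08]
[-0.63522424  0.40740957  0.32483958]
```

```bash
python3 - <<'E'
from h import *
manip.move_to(W(-53,-32,140),ori(0)); manip.command_gripper(.03,20)
print(manip.get_time(),manip.get_width(),S())
T=manip.get_position();Rr=manip.get_ee_rot();c=manip.camera("wrist")
cv2.imwrite("pics/w1.png",c["image"][:,:,::-1])
manip.servo_line(W(-53,-32,42),rate=.15); print(manip.get_time(),f())
print(guard((-53,-32,15),2,4,step=1.5,rate=.06)); print(manip.get_time())
E
```

```text
3.35 0.02988174710236102 [-53.01768266 -32.00435803 139.99323574]
4.2 [ 0.26356066  0.63417937 -0.20561941]
[(np.float64(41.9), np.float64(1.4)), (np.float64(39.7), np.float64(0.4)), (np.float64(38.0), np.float64(-0.5)), (np.float64(36.6), np.float64(0.4)), (np.float64(35.2), np.float64(-0.0)), (np.float64(33.7), np.float64(-0.1)), (np.float64(32.3), np.float64(0.3)), (np.float64(30.8), np.float64(-0.2)), (np.float64(29.4), np.float64(0.7)), (np.float64(27.9), np.float64(0.0)), (np.float64(26.5), np.float64(0.8)), (np.float64(25.0), np.float64(1.0)), (np.float64(23.6), np.float64(0.4)), (np.float64(22.2), np.float64(0.2)), (np.float64(21.6), np.float64(9.2))]
7.95
```

View pics/w1.png

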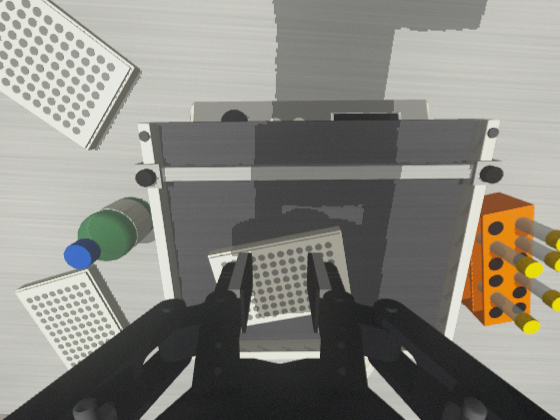

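Tray touch is at TCP z = 21.7 mm, which matches the 22 mm tip offset. The wrist view shows both fingers in the gap between the bar and the plate's front face. Now the rearward push.

```bash
python3 - <<'E'
from h import *
manip.servo_line(W(-53,-32,26.5),rate=.08); f0=f()
print(guard((-2,-32,26.5),0,10,step=8.5,rate=.07,f0=f0))
print(guard((16,-32,26.5),0,7,step=1.5,rate=.06,f0=f0),f()-f0)
print(manip.get_time())
c=manip.camera("top"); cv2.imwrite("pics/t2.png",cv2.resize(cv2.convertScaleAbs(c["image"][150:275,192:340,::-1],alpha=1.5),None,fx=4.7,fy=4.7,interpolation=cv2.INTER_CUBIC))
E
```

```text
[(np.float64(-43.5), np.float64(-0.4)), (np.float64(-35.2), np.float64(0.7)), (np.float64(-26.7), np.float64(-0.5)), (np.float64(-18.3), np.float64(0.2)), (np.float64(-10.0), np.float64(-0.4)), (np.float64(-1.6), np.float64(-1.2))]
[(np.float64(-0.1), np.float64(0.3)), (np.float64(1.4), np.float64(-0.6)), (np.float64(3.0), np.float64(-0.6)), (np.float64(4.5), np.float64(-0.2)), (np.float64(5.9), np.float64(-0.3)), (np.float64(6.4), np.float64(-4.6)), (np.float64(6.6), np.float64(-9.2))] [-9.22318649 -2.64713621  5.5838058 ]
11.5583
```

View pics/t2.png

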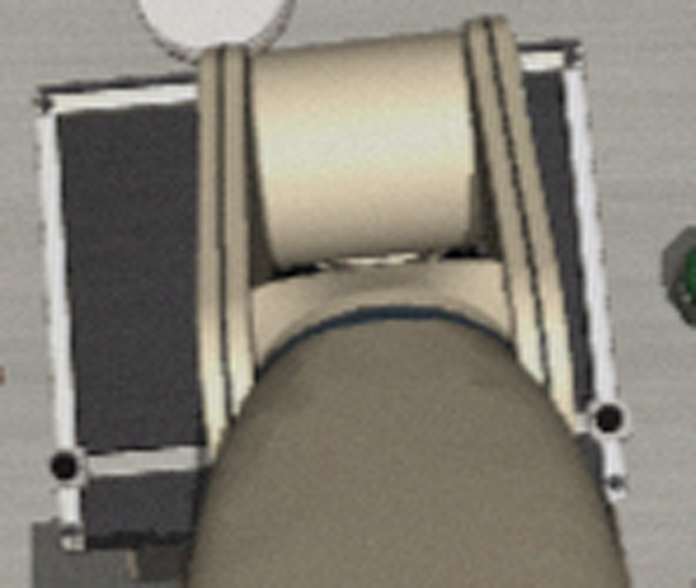

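The arm hides the plate in this view. Force built up at TCP x = 6.4 mm against an expected ~8, so the plate is against the rear lip to within calibration. I'll move to the left side and look with the wrist camera before the rightward push.

```bash
python3 - <<'E'
from h import *
manip.servo_line(W(-5,-32,26.5),rate=.1); manip.servo_line(W(-5,-32,70),rate=.2)
manip.move_to(W(62,72,110),ori(-np.pi/2)); manip.hold(.1)
p=manip.get_position();r=manip.get_ee_rot();c=manip.camera("wrist")
np.savez("w2.npz",p=p,r=r,**c); cv2.imwrite("pics/w2.png",c["image"][:,:,::-1]); print(manip.get_time(),S())
E
```

```text
13.9333 [ 61.81221989  71.7329907  109.73951171]
```

View pics/w2.png

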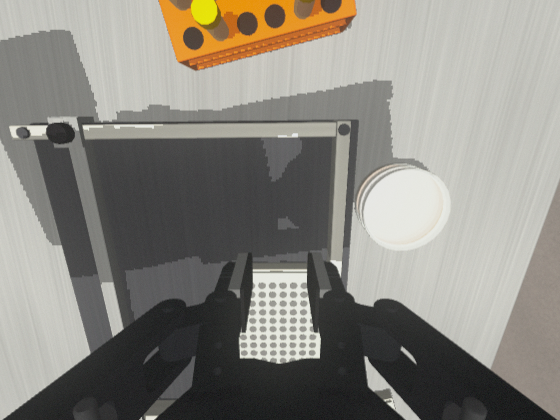

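The plate's left end shows at row ~268 between the fingers, and it looks square. I'll cast that edge, then descend clear of it and push right.

```bash
python3 - <<'E'
from h import *
c=dict(np.load("w2.npz"));T=np.eye(4);T[:3,:3]=R.from_rotvec(c["r"]).as_matrix();T[:3,3]=c["p"]
P=cast(c,[(258,269),(303,269),(335,200)],.1144,T@c["mount"]);P=(P[:,:2]-O)@M*1000;print(P.round(1))
y=P[0,1]; assert 15<y<50
manip.servo_line(W(62,72,26.5),rate=.15); f0=f()
print(guard((62,12,26.5),1,10,step=10,rate=.07,f0=f0))
print(guard((62,-6,26.5),1,7,step=1.5,rate=.06,f0=f0),f()-f0,manip.get_time())
E
```

```text
[[ 43.6  28.6]
 [ 81.1  28.6]
 [104.2  88.6]]
[(np.float64(63.0), np.float64(0.1)), (np.float64(54.3), np.float64(-0.3)), (np.float64(45.8), np.float64(0.3)), (np.float64(37.3), np.float64(0.1)), (np.float64(28.7), np.float64(-0.4)), (np.float64(20.0), np.float64(-0.2)), (np.float64(11.5), np.float64(0.9))]
[(np.float64(9.9), np.float64(0.7)), (np.float64(8.5), np.float64(-0.4)), (np.float64(7.0), np.float64(0.3)), (np.float64(5.5), np.float64(0.3)), (np.float64(4.7), np.float64(3.8)), (np.float64(4.4), np.float64(9.9))] [-2.00861423  9.89275757  0.58793536] 18.0667
```

Right contact is at TCP y = 4.6 mm, against an expected 4 to 5. I'll re-seat the plate rearward, then push the bar.

```bash
python3 - <<'E'
from h import *
manip.servo_line(W(62,15,26.5),rate=.1); manip.servo_line(W(62,15,70),rate=.2)
manip.move_to(W(-25,-71,75),ori(0)); manip.servo_line(W(-25,-71,26.5),rate=.15); manip.hold(.1); f0=f()
print(guard((1,-71,26.5),0,7,step=13,rate=.07,f0=f0),guard((14,-71,26.5),0,8,step=1.5,rate=.06,f0=f0),f()-f0,manip.get_time())
manip.servo_line(W(-10,-71,26.5),rate=.1); manip.servo_line(W(-10,-71,75),rate=.2)
manip.move_to(W(-122,-40,75),ori(0)); manip.servo_line(W(-122,-40,26.5),rate=.15); manip.hold(.1); f0=f()
print(guard((-14,-40,26.5),0,9,step=12,rate=.08,f0=f0),guard((4,-40,26.5),0,10,step=1.5,rate=.06,f0=f0),f()-f0,manip.get_time())
E
```

```text
[(np.float64(-10.6), np.float64(-0.4)), (np.float64(1.5), np.float64(-0.5))] [(np.float64(2.8), np.float64(0.1)), (np.float64(4.3), np.float64(-0.4)), (np.float64(5.7), np.float64(-0.3)), (np.float64(6.7), np.float64(-1.5)), (np.float64(7.0), np.float64(-5.5)), (np.float64(7.2), np.float64(-10.2))] [-10.21063285   0.07855495   7.26181698] 22.9667
[(np.float64(-108.0), np.float64(-0.8)), (np.float64(-96.7), np.float64(-0.4)), (np.float64(-84.7), np.float64(-0.5)), (np.float64(-72.9), np.float64(-0.6)), (np.float64(-61.0), np.float64(-1.5)), (np.float64(-49.2), np.float64(-1.1)), (np.float64(-37.3), np.float64(-0.9)), (np.float64(-25.4), np.float64(-1.5)), (np.float64(-13.5), np.float64(-0.7))] [(np.float64(-12.1), np.float64(-2.2)), (np.float64(-10.8), np.float64(-1.9)), (np.float64(-9.1), np.float64(-1.4)), (np.float64(-7.5), np.float64(-2.9)), (np.float64(-6.0), np.float64(-1.3)), (np.float64(-5.3), np.float64(-5.1)), (np.float64(-5.1), np.float64(-10.9))] [-10.94378938  -0.89270823   5.33940551] 29.275
```

Bar contact sits 12.2 mm in front of the plate contact, which matches the 12 mm bar thickness. Now I retreat, checking with the wrist camera on the way and with the top camera at the end.

```bash
python3 - <<'E'
from h import *
manip.servo_line(W(-25,-40,26.5),rate=.08); manip.servo_line(W(-25,-40,90),rate=.2)
manip.set_joints([-1.222,.423,1.63,0,1.089,-.019])
c=manip.camera("top"); cv2.imwrite("pics/t3.png",cv2.resize(cv2.convertScaleAbs(c["image"][150:275,192:340,::-1],alpha=1.3),None,fx=4.7,fy=4.7,interpolation=cv2.INTER_CUBIC))
c=manip.camera("side"); cv2.imwrite("pics/s3.png",cv2.resize(cv2.convertScaleAbs(c["image"][145:300,175:345,::-1],alpha=1.3),None,fx=3.8,fy=3.8,interpolation=cv2.INTER_CUBIC))
print(manip.get_time())
E
```

```text
32.825
```

View pics/t3.png

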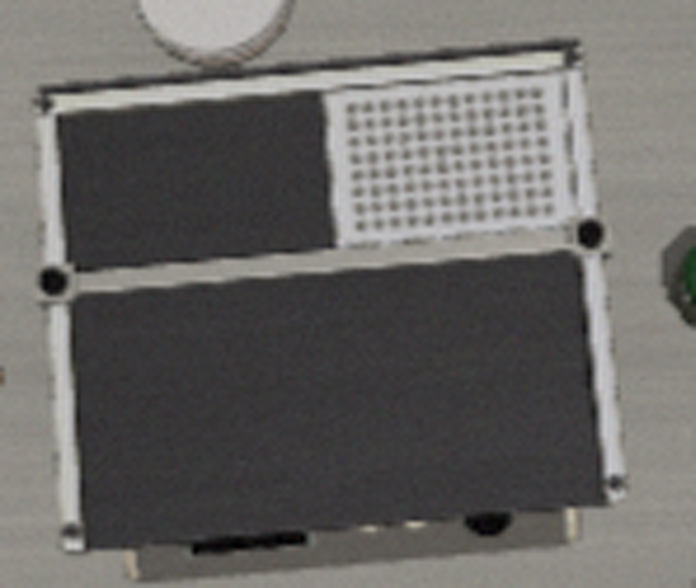

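View pics/s3.png

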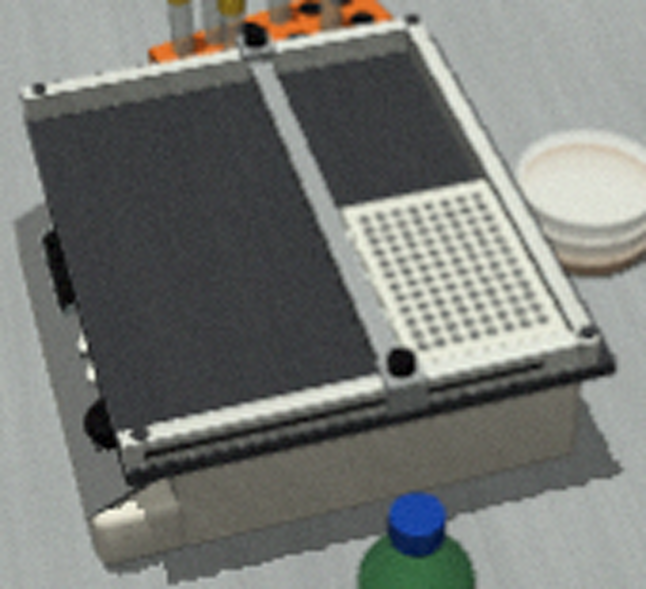

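The bar lies against the plate, and the plate is in the corner and looks square. A thin dark line shows along the right lip at crop x ≈ 570, so I'll quantify that.

```bash
python3 - <<'E'
from h import *
ct=manip.camera("top"); t=lambda p:(np.array(p)+.5)/4.7-.5+[192,150]
g=cv2.cvtColor(cv2.imread("pics/t3.png"),cv2.COLOR_BGR2GRAY).astype(float)
sh=lambda p:((p[:,:2]-O)@M*1000)
# left plate edge: dark->bright crossing per row, above the bar
E=[]
for v in range(110,235,5):
    r=g[v,300:350]; k=np.argmax(np.diff(r)); E.append((300+k+.5,v))
P=sh(cast(ct,t(E),.1125)); k=np.polyfit(P[:,0],P[:,1],1); print("left edge y at x=62:",np.polyval(k,62),"slope",k[0])
# right lip edges on rows across the plate, and same rows in the first picture
g0=cv2.cvtColor(cv2.imread("pics/topc.png"),cv2.COLOR_BGR2GRAY).astype(float)
for v in(100,150,200): print(v,"now",g[v,548:600:2].astype(int).tolist(),"\n   first",(g0[v,548:600:2]/1.5*1.3).astype(int).tolist())
print("bar edges",sh(cast(ct,t([(200,258),(200,280)]),.115)).round(1), g[240:300:4,200].astype(int))
# left-lip / right-lip floor edges in first picture, open floor
L=[(50+np.argmin(np.diff(g0[v,50:100]))+.5,v) for v in range(140,430,10)]
Rr=[(540+np.argmax(np.diff(g0[v,540:620]))+.5,v) for v in range(100,400,10)]
for n,e in(("L",L),("R",Rr)):
    q=sh(cast(ct,t(e),.1));k=np.polyfit(q[:,0],q[:,1],1);print(n,np.polyval(k,62),k[0])
E
```

```text
left edge y at x=62: -7.78283134580087 slope 0.007036109189590828
100 now [189, 188, 187, 192, 192, 180, 163, 142, 123, 122, 148, 181, 196, 193, 190, 189, 185, 179, 173, 160, 148, 139, 141, 144, 143, 140] 
   first [55, 56, 53, 51, 45, 32, 22, 39, 75, 121, 158, 182, 198, 194, 191, 192, 188, 183, 175, 162, 150, 141, 140, 140, 140, 140]
150 now [184, 189, 192, 192, 191, 190, 190, 178, 162, 144, 128, 125, 144, 174, 194, 193, 187, 188, 187, 184, 180, 169, 155, 144, 141, 144] 
   first [53, 56, 58, 57, 55, 55, 55, 51, 40, 45, 71, 107, 148, 176, 196, 195, 190, 191, 191, 186, 179, 166, 152, 141, 139, 144]
200 now [180, 179, 181, 186, 190, 191, 189, 188, 189, 188, 183, 176, 167, 160, 163, 177, 190, 192, 188, 188, 190, 186, 182, 171, 156, 142] 
   first [58, 57, 56, 55, 54, 55, 56, 58, 59, 58, 50, 46, 65, 91, 130, 162, 186, 194, 188, 188, 189, 186, 182, 170, 155, 141]
bar edges [[17.2 63.4]
 [ 5.6 64.1]] [ 56  56  56  56  57  67 126 152 149 153 144  67  52  55  55]
L 137.54279045746298 0.011028518191437655
R -136.91460050643326 0.008220888311886883
```

The numbers agree with a homed plate:
- **Left edge:** at y = -7.8 mm, where home is -7.2 to -8.5.
- **Squareness:** the edge is parallel to the lips to about 0.004 rad.
- **Dark line:** it is under a pixel wide, consistent with the inset rim above the skirt.

Handing in.

```bash
python3 -c "
from rig import manip
print(manip.get_time()); manip.sign_off()"
```

```text
32.875
the job is handed in; nothing more can be done
```

I pushed the plate into the tray's far right corner, slid the retaining bar up against it and moved the hand clear. I handed the job in at 32.9 s of the 51 s allowed; no verdict was reported.

**How it was done:** with the fingers 30 mm apart, I pushed the plate back against the rear lip, then right against the right lip. I pushed it back once more to seat it, then pushed the bar up to it. The tool force at each stop was about 9 to 11 N, well under the 40 N limit.

**What the last checks showed:**
- **Rear lip:** on the reseating push, the force rose sharply at the hand position expected for a homed plate, to about 1 mm. The final top and side pictures show the plate flush against this lip.
- **Right lip:** the plate's left edge was at y = -7.8 mm, where a homed plate would put it between -7.2 and -8.5. It ran parallel to the lips to about 0.004 rad.
- **Thin dark line:** a line less than a pixel wide remained along the right lip in the top view. I took it to be the plate's inset upper rim, not a real gap.
- **Bar:** the fingers met resistance on the bar 12.2 mm in front of where they met the plate, which matches its 12 mm thickness, so it is touching the plate.
- **Disagreement:** the top picture alone puts the bar at about 0.111, against 0.1135 for touching. That difference is about the camera's 2 mm calibration error. It is still just above the 0.1105 limit, and I trusted the contact reading.
- **Bystanders:** the dishes and bottle appear unmoved in the final pictures. The rack was only partly in view, and the hand stayed clear of it.

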